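# Dock the vial carriage and close its eccentric lock

### The job

Load the vial reader, pushing gently with only the fingertips or the outside of the fingers. With the carriage still drawn back, push the lever of the eccentric cam round (counter-clockwise seen from above) to its far stop, so that the cam's low side lets the carriage's roller pass; then push the carriage by its rear plate, fully home under the reading head; then push the lever all the way back round to its near stop to lock the carriage in, and leave everything. Do not grasp or lift anything, keep the vials standing in their pockets and leave the things lying about where they are.

Things in the scene. Friction and masses are not known exactly. Their poses are not given: they have to be found in the camera images.
- reader: Vial reader: aluminium base plate, 225 x 265 x 10 mm, fixed to the bench. Origin on the bench, under the middle of the drawn-back carriage; x along the rail, the way the carriage goes home (away from the robot), y left, z up; yaw within 0.25 rad. A white reading head, 122 mm high, column on the left, reaches over the rail from x = 62 mm on; the cam lock is on the right.
- carriage (a joint): Travel of the carriage along the reader's x, m: 0 drawn back (as at the start), 0.0635 fully home on its stop. About 3 N moves it; no spring. Unless the cam is at its low side it is blocked after about 3 mm, its roller against the cam's rim. Carriage 90 x 116 mm: behind, a plate 29 mm above the bench; in front, a black block 51 mm high with three pockets.
- push_pad (a point): Centre of the black 26 mm rubber pad on the rear face of the carriage's upright rear plate (64 mm wide, from 21 to 66 mm above the bench), 48 mm above the bench; push here along the reader's +x. Moves with the carriage.
- cam (a joint): Angle of the eccentric cam with its lever, rad, growing clockwise from above. 0: low point, lever on its far stop; the roller passes with 2 mm to spare (and up to about 0.5). 2.53: locked, lever on its near stop. The lever's direction in the reader's frame is -0.262 rad minus this value: it swings through the right side. Starts at 1.8 to 2.5; stays where left; 2.2 N at the post moves it.
- cam_pivot (a point): Axis of the cam (a steel disc 48 mm across, 12 mm off-centre), 24 mm above the bench; at x = 25 mm, y = -104 mm in the reader's frame.
- lever_post (a point): Middle of the upright black post on the end of the lever: 16 mm in diameter, 35 to 83 mm above the bench, 70 mm from the cam's axis; this point is 60 mm above the bench. The lever is a bar 12 mm wide, its top 35 mm above the bench. A fingertip 45 mm or more above the bench finds at least 40 mm free all round the post.
- roller (a point): The steel roller of the carriage, 14 mm in diameter, upright, on a bracket on its right side; this point lies on its axis, 20 mm above the bench, at x = -15 mm, y = -83 mm in the reader's frame when the carriage is drawn back.
- vial_left: Glass vial with screw cap, 28 mm in diameter, 60 mm high, loose in the left pocket of the carriage, 24 mm deep; origin at the centre of its foot, 27 mm above the bench, its top 87 mm above the bench.
- vial_middle: The same, in the middle pocket.
- vial_right: The same, in the right pocket.
- spare_vial: Bystander: a vial, 28 x 60 mm, standing on the reader's base plate to the left of the carriage's rear; origin at its foot.
- filter_disc: Bystander: a syringe filter, 26 mm in diameter, 18 mm high, on the base plate left of the carriage; origin at its foot.
- tweezers: Bystander: steel tweezers, 125 mm long and 9 mm high, lying on the bench between reader and robot; origin on the bench under their middle.
- spare_cap: Bystander: a bottle cap, 53 mm in diameter and 25 mm high, on the bench to the right of the reader's far corner; origin at its foot.
- small_bottle: Bystander: a small bottle, 57 mm in diameter and 119 mm high, on the bench to the right; origin at its foot.
There are look-alikes about, which are no part of the job. What is shaped like the vial_right but purple is not meant.

How it is judged:
By the outcome, as a careful person would: the job done as asked, in the order asked, and still so for the second after the job is handed in, with the robot touching nothing.
It also fails if it takes over 61 s, if anything falls off the work surface, if the arm or the gripper's body presses on something with over 40 N, if the wrist force passes 120 N, or if a joint passes its speed limit or range.

### The arm

A 7-joint arm with a two-finger parallel gripper is mounted at the origin on a cart in front of the work surface, level with it; the furniture and walls round the work are solid. World frame = base frame: x ahead of the robot, y to its left, z up, the work surface at z = 0. Lengths are in m, angles in rad, forces in N, time in s.
With the tool pointing down it reaches from about 0.4 to 0.9 m from the base axis. Payload 5.5 kg.
Tool frame: the origin (TCP) lies midway between the tips of the shut fingers; the grasp point (between the pads) lies 19 mm behind it; z points along the fingers, y is the line along which they close (so a half turn about z gives the same grasp; the last joint's range is limited). The gripper opens to 85 mm and grips with 20 to 120 N. Pads are 22 mm wide; open, the fingers measure 114 mm over their backs; the gripper's body (76 mm by 85 mm) begins 54 mm behind the grasp point. The pads swing forward as they close: fully open they stand 13 mm farther back than shut.
Start: joints at [-0.907, 0.501, -0.427, 1.55, 0.221, 1.138, -0.21], TCP at [0.254, 0.599, 0.231] pointing down, gripper open.
Joint ranges: [-2.88, 2.88], [-0.31, 2.03], [-1.54, 1.56], [0.2, 2.42], [-1.41, 4.55], [0.19, 2.02], [-2.57, 2.57]. Speed limits (rad/s): [2.57, 2.57, 3.14, 3.14, 3.14, 3.14, 3.14].

### API

Orientations are given as a unit quaternion [w, x, y, z].
In Python, from workcell import get_obs, vision, order gives the robot as it stands.
- The arm moves only by the tool jog_arm, never from a script. Its argument "deltas" is a list of rows, each an object of numbers: "gripper": the finger opening in m, from 0 to 0.0854; "dx", "dy", "dz": the shift along the tool's x, y, z in m; "yaw": the turn about the tool's z in rad. A call has 1 to 12 rows; each row shifts and turns the commanded pose from where the row before left it, along the tool's axes as they then stand; what a row does not reach is not made up. A row lasts 1/12 s, in which the tool goes at most 41.7 mm and 7.16 degrees, less where a joint would pass 70% of its speed; a pose out of reach is approached as far as the arm can. A call with a gripper value outside its range is refused whole. The fingers move at their own pace and stop on an object; the grip force is fixed at half the most. Time passes only in rows, so rows that do not move let the fingers close. It gives the time, the measured TCP pose, the force, the opening and the grip force at its end, in the units of the state.
- get_obs(): the state, without advancing time (a new reading comes with each control period).
- vision.capture(name): name is "side" or "top"; returns a dict with "pixels" (480x640x3 uint8, red, green, blue), "vfov" (degrees; the focal length in pixels is half the picture's height over the tangent of half this angle, whatever the lens; pixels are square), "cx", "cy" (the principal point, pixels), "xyz" and "orientation" of the camera in the world. Camera axes: x right, y down, z forward; pixel columns grow to the right and rows downward; lengths in m; the calibration is good to about 2 mm. A picture is of the moment at which its call begins. There is no depth.
- order.sign_off(): hands the job in; it is judged then, once.
The state is a dict: "time": time; "qpos": joint angles; "qd": joint speeds; "effort": joint torques, N m; "tool_pos": TCP position; "eef_rot": TCP orientation; "ft_force": force on the tool from outside, world axes, zero at the start; "moment": the same for the moment, N m; "gripper_width": opening from 0.0 (shut) to 1.0 (fully open); "gripper_force": force on a finger pad.
Only numpy, scipy, OpenCV 4.12 (cv2) and the standard library are available. Lean on these libraries where they do the work, as an engineer would, in place of code of your own. Each camera call takes 0.05 s, during which the arm holds its last target. There are 200 camera calls.

## Working session

There is one attempt and no reset: what is moved stays moved. The work goes in short steps, Python scripts to look and compute and a tool call to move; the robot and the scene stay as the last step left them, time stands still between calls to the robot, and variables do not carry over. Pictures are saved under pics/ and viewed, at most 10 in all, crops included, and the job is handed in when it is done.

Besides the shell and the picture viewer there is one more tool, called after "Call:" as name(argument=value, ...) on one line, values as JSON. jog_arm: Moves the arm, as the interface text tells. Its arguments: {"type":"object","properties":{"deltas":{"type":"array","items":{"type":"object","properties":{"gripper":{"type":"number"},"dx":{"type":"number"},"dy":{"type":"number"},"dz":{"type":"number"},"yaw":{"type":"number"}}}}},"required":["deltas"]}

```bash
mkdir -p pics; cat > h.py <<'E'
import numpy as np, cv2
from scipy.spatial.transform import Rotation as R
from workcell import get_obs, vision, order
def cap(n,f=None):
    c=vision.capture(n)
    if f: cv2.imwrite(f,c["pixels"][:,:,::-1])
    return c
def mat(q): return R.from_quat([q[1],q[2],q[3],q[0]]).as_matrix()
def ray(c,u,v):
    f=240/np.tan(np.radians(c["vfov"])/2)
    return mat(c["orientation"])@np.array([(u-c["cx"])/f,(v-c["cy"])/f,1])
def onz(c,u,v,z):
    d=ray(c,u,v);o=np.array(c["xyz"]);return o+d*(z-o[2])/d[2]
def proj(c,p):
    f=240/np.tan(np.radians(c["vfov"])/2)
    q=mat(c["orientation"]).T@(np.array(p)-c["xyz"]);return q[0]/q[2]*f+c["cx"],q[1]/q[2]*f+c["cy"]
E
python3 - <<'E'
from h import *
for n in("top","side"):
    c=cap(n,f"pics/{n}0.png"); print(n,c["vfov"],c["cx"],c["cy"],c["xyz"],c["orientation"],[k for k in c])
o=get_obs();print(o["time"],o["tool_pos"],o["eef_rot"],o["gripper_width"],o["ft_force"])
E
```

```text
top 45.98772444122693 321.6671054697368 235.34372534606723 [ 0.46113984 -0.14886865  1.23270342] [-0.03113386  0.71036171 -0.70201319  0.03992998] ['pixels', 'vfov', 'cx', 'cy', 'xyz', 'orientation']
side 52.415527337389854 323.125080072259 239.25299467521629 [0.3867777  0.64540958 0.49275982] [ 0.04347544 -0.09390487  0.84999854 -0.51652129] ['pixels', 'vfov', 'cx', 'cy', 'xyz', 'orientation']
0.1 [0.253414   0.59790876 0.23035884] [-1.87956066e-04  1.99035675e-01  9.79991861e-01 -8.47242990e-04] 0.9960572014070779 [ 0.41093703 -0.57081114  0.64859981]
```

View pics/top0.png

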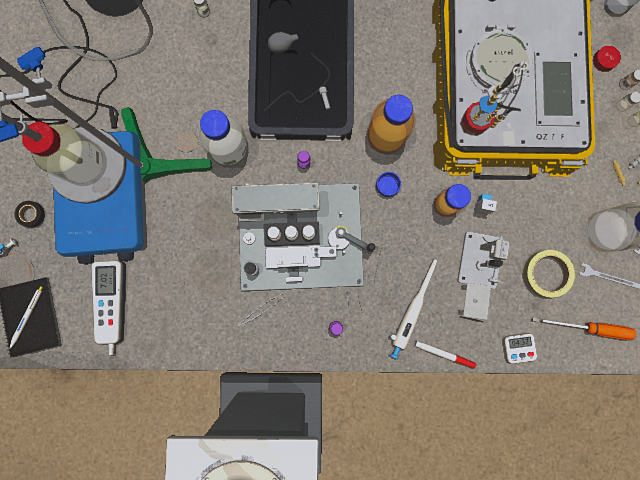

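View pics/side0.png

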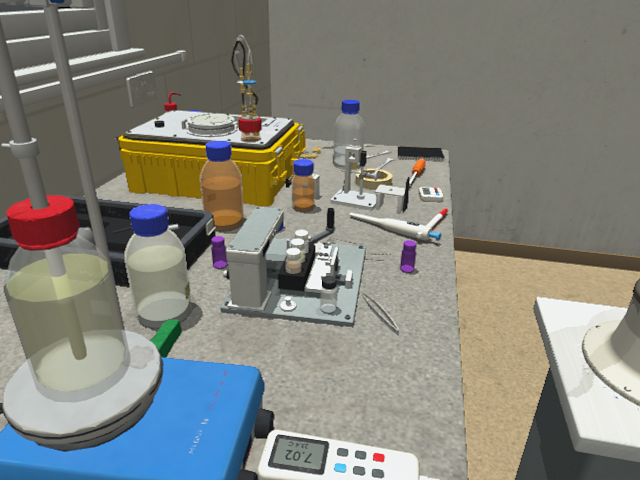

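```bash
python3 - <<'E'
from h import *
a=cv2.imread("pics/top0.png")[170:345,215:395]; cv2.imwrite("pics/topc.png",cv2.resize(a,None,fx=4.4,fy=3.4*4.4/3.4*0.77,interpolation=cv2.INTER_CUBIC) if 0 else cv2.resize(a,None,fx=3.4,fy=3.4,interpolation=cv2.INTER_CUBIC))
a=cv2.imread("pics/side0.png")[190:340,215:415]; cv2.imwrite("pics/sidec.png",cv2.resize(a,None,fx=4,fy=4,interpolation=cv2.INTER_CUBIC))
E
```

```text
(no output)
```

View pics/topc.png

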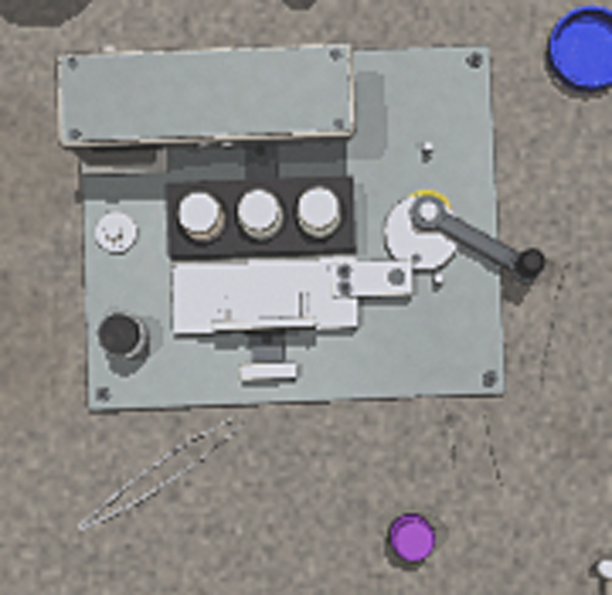

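View pics/sidec.png

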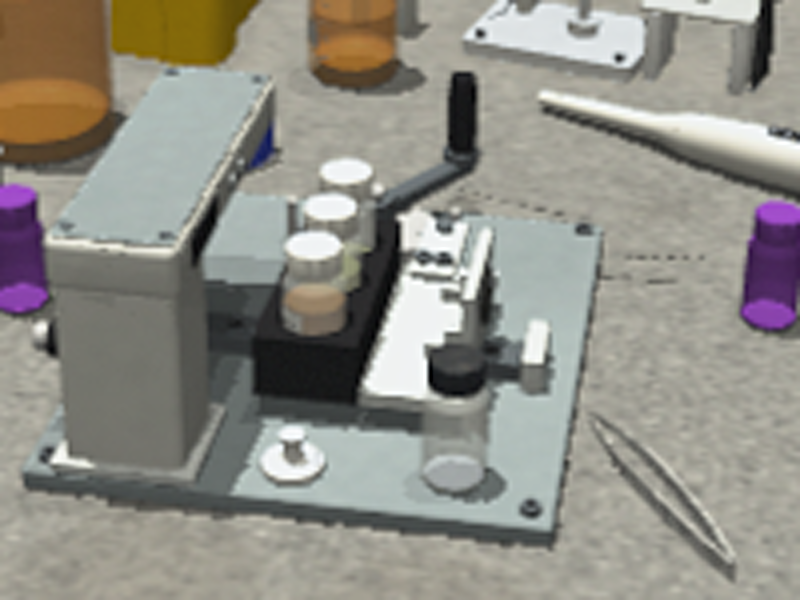

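```bash
cat >> h.py <<'E'
def tri(c1,p1,c2,p2):
    A=[];b=[]
    for c,p in((c1,p1),(c2,p2)):
        d=ray(c,*p);d/=np.linalg.norm(d);M=np.eye(3)-np.outer(d,d);A.append(M);b.append(M@c["xyz"])
    return np.linalg.lstsq(np.vstack(A),np.hstack(b),rcond=None)[0]
E
python3 - <<'E'
from h import *
t=cap("top");s=cap("side")
T=lambda u,v:(215+(u+.5)/3.4-.5,170+(v+.5)/3.4-.5); S=lambda u,v:(215+(u+.5)/4-.5,190+(v+.5)/4-.5)
np.set_printoptions(precision=4,suppress=True)
FL=onz(t,*T(90,410),.01);FR=onz(t,*T(503,395),.01);RR=onz(t,*T(490,47),.01)
yd=FL-FR; xd=RR-FR
print("corners",FL,FR,RR,"len",np.linalg.norm(yd),np.linalg.norm(xd))
print("yaw",np.arctan2(-yd[0],yd[1]),np.arctan2(xd[1],xd[0]))
piv=onz(t,*T(429,210),.037);post=onz(t,*T(533,262),.083)
print("pivot",piv,"post",post,np.linalg.norm((post-piv)[:2]))
print("post tri",tri(t,T(533,262),s,S(463,76)))
yaw=np.arctan2(-yd[0],yd[1]); 
for y in (yaw,np.arctan2(xd[1],xd[0])):
    Rm=np.array([[np.cos(y),-np.sin(y)],[np.sin(y),np.cos(y)]])
    o1=piv[:2]-Rm@[.025,-.104]
    inv=lambda p:Rm.T@(p[:2]-o1)
    print("origin",o1,"FL,FR,RR in reader",inv(FL),inv(FR),inv(RR))
    print("vial mid",inv(onz(t,*T(259,211),.087)),"rearplate L,R",inv(onz(t,*T(213,324),.066)),inv(onz(t,*T(316,324),.066)),"roller?",inv(onz(t,*T(397,276),.03)))
    print("head R near",inv(onz(t,*T(354,133),.122)),"block",inv(onz(t,*T(268,372),.03)),"purple",inv(onz(t,*T(412,540),.06)),"lever ang",np.arctan2(*(inv(post)-[.025,-.104])[::-1]))
print("block tri",tri(t,T(268,366),s,S(538,324)))
E
```

```text
corners [0.4639 0.0083 0.01  ] [ 0.4763 -0.2528  0.01  ] [ 0.7    -0.2436  0.01  ] len 0.26142729548805577 0.22391255483884676
yaw 0.047432216063963126 0.04143422825902904
pivot [ 0.5908 -0.2037  0.037 ] post [ 0.5552 -0.2644  0.083 ] 0.0702912080586184
post tri [ 0.5536 -0.2647  0.0821]
origin [ 0.5609 -0.1011] FL,FR,RR in reader [-0.0917  0.1138] [-0.0917 -0.1476] [ 0.1323 -0.149 ]
vial mid [0.0226 0.0004] rearplate L,R [-0.0429  0.0311] [-0.0452 -0.0312] roller? [-0.0152 -0.0826]
head R near [ 0.0626 -0.0577] block [-0.0723  0.    ] purple [-0.1771 -0.0846] lever ang -2.149380462468704
origin [ 0.5615 -0.1009] FL,FR,RR in reader [-0.093   0.1131] [-0.0914 -0.1483] [ 0.1325 -0.1483]
vial mid [0.022  0.0004] rearplate L,R [-0.0438  0.0307] [-0.0456 -0.0317] roller? [-0.0153 -0.0829]
head R near [ 0.0624 -0.0575] block [-0.0729 -0.0006] purple [-0.1772 -0.0858] lever ang -2.1433824746637695
block tri [ 0.4886 -0.105   0.036 ]
```

Candidates. Lever post: (372,247), or the dark post on the white bracket device at (497,247), which is rejected because it isn't on the base plate. vial_right: white cap at (308,232), or the purple vials at (304,160) and (336,328), also rejected. Push pad: behind the upright plate at (293,265); the low rail end-block at (293,279) isn't the plate. The crops confirm the reader: the pivot, roller and rear plate all match the listed dimensions. Next I shut and turn the gripper.

Call:
jog_arm(deltas=[{"gripper": 0, "yaw": 0.12, "dz": -0.005}, {"gripper": 0, "yaw": 0.12, "dz": -0.005}, {"gripper": 0, "yaw": 0.12, "dz": -0.005}, {"gripper": 0, "yaw": 0.12, "dz": -0.005}, {"gripper": 0, "yaw": 0.12}, {"gripper": 0, "yaw": 0.12}, {"gripper": 0, "yaw": 0.12}, {"gripper": 0, "yaw": 0.12}, {"gripper": 0, "yaw": 0.12}, {"gripper": 0, "yaw": 0.12}, {"gripper": 0, "yaw": 0.12}, {"gripper": 0, "yaw": 0.12}])

```text
$.deltas[0]: bad value
```

```bash
cat >> h.py <<'E'
np.set_printoptions(precision=4,suppress=True)
O=np.array([.561,-.101]);YAW=.044
def rot(a): return np.array([[np.cos(a),-np.sin(a)],[np.sin(a),np.cos(a)]])
def w(p): return O+rot(YAW)@np.array(p)   # reader -> world
def state():
    o=get_obs();M=mat(o["eef_rot"]);phi=np.arctan2(M[1,0],M[0,0])
    print("t",round(o["time"],2),"tcp",o["tool_pos"],"phi",round(phi,3),"tilt",M[2],"q",np.array(o["qpos"]),"F",np.array(o["ft_force"]))
    return np.array(o["tool_pos"]),phi
def go(pts):  # world waypoints -> tool deltas at constant phi
    p,phi=state()
    for q in pts:
        q=np.array(q);d=rot(-phi)@(q-p)[:2];print("to",q,"dx %.4f dy %.4f dz %.4f len %.3f"%(d[0],-d[1],-(q-p)[2],np.linalg.norm(q-p)));p=q
E
python3 - <<'E'
from h import *
go([[.42,.22,.25]])
E
```

```text
t 0.2 tcp [0.2534 0.5981 0.2306] phi 2.741 tilt [ 0.0001 -0.0012 -1.    ] q [-0.9068  0.5015 -0.4269  1.551   0.2208  1.1383 -0.2103] F [ 0.1581 -0.545   0.0465]
to [0.42 0.22 0.25] dx -0.3009 dy -0.2832 dz -0.0194 len 0.414
```

Call:
jog_arm(deltas=[{"dx": 0.0, "dy": 0.0, "dz": -0.005, "yaw": 0.12, "gripper": 0.0}, {"dx": 0.0, "dy": 0.0, "dz": -0.005, "yaw": 0.12, "gripper": 0.0}, {"dx": 0.0, "dy": 0.0, "dz": -0.005, "yaw": 0.12, "gripper": 0.0}, {"dx": 0.0, "dy": 0.0, "dz": -0.005, "yaw": 0.12, "gripper": 0.0}, {"dx": 0.0, "dy": 0.0, "dz": 0.0, "yaw": 0.12, "gripper": 0.0}, {"dx": 0.0, "dy": 0.0, "dz": 0.0, "yaw": 0.12, "gripper": 0.0}, {"dx": 0.0, "dy": 0.0, "dz": 0.0, "yaw": 0.12, "gripper": 0.0}, {"dx": 0.0, "dy": 0.0, "dz": 0.0, "yaw": 0.12, "gripper": 0.0}, {"dx": 0.0, "dy": 0.0, "dz": 0.0, "yaw": 0.12, "gripper": 0.0}, {"dx": 0.0, "dy": 0.0, "dz": 0.0, "yaw": 0.12, "gripper": 0.0}, {"dx": 0.0, "dy": 0.0, "dz": 0.0, "yaw": 0.12, "gripper": 0.0}, {"dx": 0.0, "dy": 0.0, "dz": 0.0, "yaw": 0.12, "gripper": 0.0}])

```text
time: 1.2
tool_pos: [0.2534, 0.5983, 0.251]
eef_rot: [0.0, 0.798, 0.603, -0.0]
ft_force: [-0.3, -0.6, 0.1]
gripper_width: -0.001
gripper_force: 0.0
```

```bash
python3 - <<'E'
from h import *
go([[.42,.22,.25]])
E
```

```text
t 1.2 tcp [0.2534 0.5983 0.251 ] phi 1.295 tilt [-0.0006 -0.0001 -1.    ] q [-1.1093  0.4539 -0.1412  1.5374  0.0674  1.1556 -1.5395] F [-0.3172 -0.6381  0.1121]
to [0.42 0.22 0.25] dx -0.3187 dy 0.2633 dz 0.0010 len 0.413
```

Call:
jog_arm(deltas=[{"dx": -0.027, "dy": 0.022, "dz": 0.0, "yaw": 0.0, "gripper": 0.0}, {"dx": -0.027, "dy": 0.022, "dz": 0.0, "yaw": 0.0, "gripper": 0.0}, {"dx": -0.027, "dy": 0.022, "dz": 0.0, "yaw": 0.0, "gripper": 0.0}, {"dx": -0.027, "dy": 0.022, "dz": 0.0, "yaw": 0.0, "gripper": 0.0}, {"dx": -0.027, "dy": 0.022, "dz": 0.0, "yaw": 0.0, "gripper": 0.0}, {"dx": -0.027, "dy": 0.022, "dz": 0.0, "yaw": 0.0, "gripper": 0.0}, {"dx": -0.027, "dy": 0.022, "dz": 0.0, "yaw": 0.0, "gripper": 0.0}, {"dx": -0.027, "dy": 0.022, "dz": 0.0, "yaw": 0.0, "gripper": 0.0}, {"dx": -0.027, "dy": 0.022, "dz": 0.0, "yaw": 0.0, "gripper": 0.0}, {"dx": -0.027, "dy": 0.022, "dz": 0.0, "yaw": 0.0, "gripper": 0.0}, {"dx": -0.027, "dy": 0.022, "dz": 0.0, "yaw": 0.0, "gripper": 0.0}, {"dx": -0.027, "dy": 0.022, "dz": 0.0, "yaw": 0.0, "gripper": 0.0}])

```text
time: 2.2
tool_pos: [0.4218, 0.2142, 0.2514]
eef_rot: [-0.0, 0.796, 0.606, 0.0]
ft_force: [0.8, 0.2, -0.6]
gripper_width: -0.001
gripper_force: 0.0
```

```bash
python3 - <<'E'
from h import *
th=-2.146+YAW; post=w([.025,-.104])+.07*np.array([np.cos(th),np.sin(th)])
t=np.array([-np.sin(th),np.cos(th)])
s=post-.040*t; print("post",post,"start",s,"phi wanted",th+np.pi)
go([[*s,.15]])
E
```

```text
post [ 0.5551 -0.2642] start [ 0.5206 -0.2439] phi wanted 1.0395926535897932
t 2.2 tcp [0.4218 0.2142 0.2514] phi 1.301 tilt [ 0.0003  0.0001 -1.    ] q [-0.583   0.1293  0.0615  1.9707 -0.0094  1.0416 -0.7871] F [ 0.8387  0.247  -0.6209]
to [ 0.5206 -0.2439  0.15  ] dx -0.4152 dy 0.2173 dz 0.1014 len 0.479
```

Call:
jog_arm(deltas=[{"dx": -0.0346, "dy": 0.0181, "dz": 0.006, "yaw": 0.0, "gripper": 0.0}, {"dx": -0.0346, "dy": 0.0181, "dz": 0.006, "yaw": 0.0, "gripper": 0.0}, {"dx": -0.0346, "dy": 0.0181, "dz": 0.006, "yaw": 0.0, "gripper": 0.0}, {"dx": -0.0346, "dy": 0.0181, "dz": 0.006, "yaw": 0.0, "gripper": 0.0}, {"dx": -0.0346, "dy": 0.0181, "dz": 0.006, "yaw": 0.0, "gripper": 0.0}, {"dx": -0.0346, "dy": 0.0181, "dz": 0.006, "yaw": 0.0, "gripper": 0.0}, {"dx": -0.0346, "dy": 0.0181, "dz": 0.006, "yaw": 0.0, "gripper": 0.0}, {"dx": -0.0346, "dy": 0.0181, "dz": 0.006, "yaw": 0.0, "gripper": 0.0}, {"dx": -0.0346, "dy": 0.0181, "dz": 0.006, "yaw": 0.0, "gripper": 0.0}, {"dx": -0.0346, "dy": 0.0181, "dz": 0.006, "yaw": 0.0, "gripper": 0.0}, {"dx": -0.0346, "dy": 0.0181, "dz": 0.006, "yaw": 0.0, "gripper": 0.0}, {"dx": -0.0346, "dy": 0.0181, "dz": 0.006, "yaw": 0.0, "gripper": 0.0}])

```text
time: 3.2
tool_pos: [0.5203, -0.2439, 0.1789]
eef_rot: [-0.0, 0.796, 0.606, 0.0]
ft_force: [0.5, 1.4, -0.5]
gripper_width: -0.0
gripper_force: 0.0
```

Call:
jog_arm(deltas=[{"dx": 0.0, "dy": 0.0, "dz": 0.0, "yaw": 0.09, "gripper": 0.0}, {"dx": 0.0, "dy": 0.0, "dz": 0.0, "yaw": 0.09, "gripper": 0.0}, {"dx": 0.0, "dy": 0.0, "dz": 0.0, "yaw": 0.08, "gripper": 0.0}, {"dx": 0.0, "dy": 0.0, "dz": 0.0, "yaw": 0.0, "gripper": 0.0}])

```text
time: 3.53
tool_pos: [0.5199, -0.2425, 0.1788]
eef_rot: [-0.0, 0.868, 0.496, -0.0]
ft_force: [0.1, 0.5, -0.6]
gripper_width: 0.002
gripper_force: 0.0
```

```bash
python3 - <<'E'
from h import *
go([[.5206,-.2439,.055]])
cap("top","pics/top1.png")
a=cv2.imread("pics/top1.png")[170:345,215:435]; cv2.imwrite("pics/top1c.png",cv2.resize(a,None,fx=3.4,fy=3.4,interpolation=cv2.INTER_CUBIC))
E
```

```text
t 3.53 tcp [ 0.5199 -0.2425  0.1788] phi 1.037 tilt [-0.0004 -0.0009 -1.    ] q [ 0.0552  0.4139  0.424   1.8199 -0.2043  0.9517  0.0336] F [ 0.1356  0.5472 -0.6312]
to [ 0.5206 -0.2439  0.055 ] dx -0.0009 dy 0.0013 dz 0.1238 len 0.124
```

View pics/top1c.png

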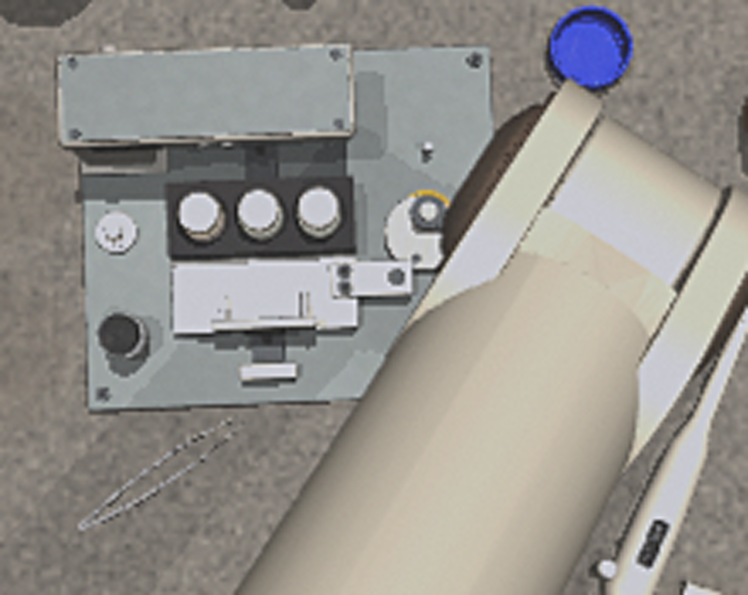

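Call:
jog_arm(deltas=[{"dx": 0.0, "dy": 0.0, "dz": 0.025, "yaw": 0.0, "gripper": 0.0}, {"dx": 0.0, "dy": 0.0, "dz": 0.025, "yaw": 0.0, "gripper": 0.0}, {"dx": 0.0, "dy": 0.0, "dz": 0.025, "yaw": 0.0, "gripper": 0.0}, {"dx": 0.0, "dy": 0.0, "dz": 0.025, "yaw": 0.0, "gripper": 0.0}, {"dx": 0.0, "dy": 0.0, "dz": 0.024, "yaw": 0.0, "gripper": 0.0}, {"dx": 0.0, "dy": 0.003, "dz": 0.0, "yaw": 0.0, "gripper": 0.0}, {"dx": 0.0, "dy": 0.003, "dz": 0.0, "yaw": 0.0, "gripper": 0.0}, {"dx": 0.0, "dy": 0.003, "dz": 0.0, "yaw": 0.0, "gripper": 0.0}, {"dx": 0.0, "dy": 0.003, "dz": 0.0, "yaw": 0.0, "gripper": 0.0}, {"dx": 0.0, "dy": 0.003, "dz": 0.0, "yaw": 0.0, "gripper": 0.0}, {"dx": 0.0, "dy": 0.0, "dz": 0.0, "yaw": 0.0, "gripper": 0.0}])

```text
time: 4.5
tool_pos: [0.5349, -0.2507, 0.0568]
eef_rot: [0.001, 0.868, 0.497, 0.001]
ft_force: [0.2, -0.5, 0.0]
gripper_width: 0.001
gripper_force: 0.0
```

```bash
python3 - <<'E'
from h import *
state()
cap("side","pics/side1.png")
a=cv2.imread("pics/side1.png")[150:340,215:465]; cv2.imwrite("pics/side1c.png",cv2.resize(a,None,fx=3.1,fy=3.1,interpolation=cv2.INTER_CUBIC))
E
```

```text
t 4.5 tcp [ 0.5349 -0.2507  0.0568] phi 1.041 tilt [ 0.0005  0.0033 -1.    ] q [ 0.1214  0.6077  0.3557  1.8478 -0.3011  0.7355  0.1135] F [ 0.2059 -0.4531  0.0132]
```

View pics/side1c.png

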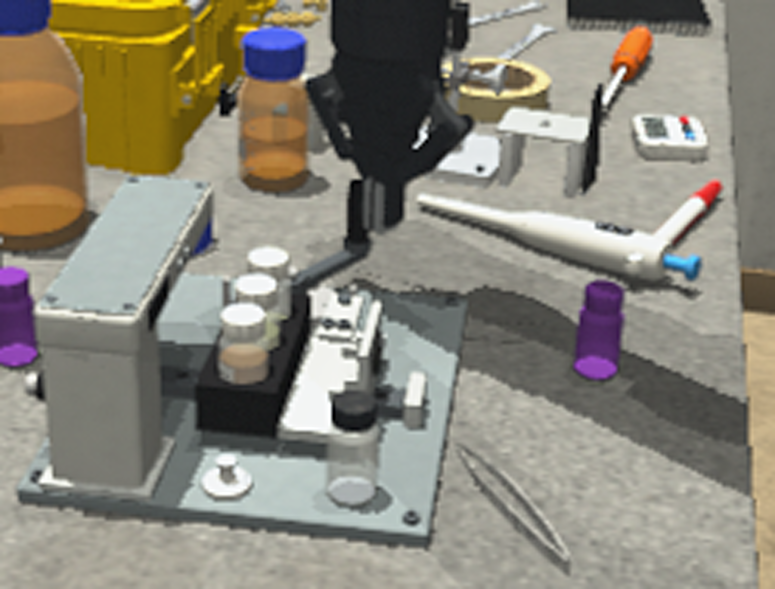

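Call:
jog_arm(deltas=[{"dx": 0.0, "dy": 0.002, "dz": 0.002, "yaw": 0.0, "gripper": 0.0}, {"dx": -0.0012, "dy": 0.0043, "dz": 0.0, "yaw": -0.06, "gripper": 0.0}, {"dx": -0.0012, "dy": 0.0043, "dz": 0.0, "yaw": -0.06, "gripper": 0.0}, {"dx": -0.0012, "dy": 0.0043, "dz": 0.0, "yaw": -0.06, "gripper": 0.0}, {"dx": -0.0012, "dy": 0.0043, "dz": 0.0, "yaw": -0.06, "gripper": 0.0}, {"dx": -0.0012, "dy": 0.0043, "dz": 0.0, "yaw": -0.06, "gripper": 0.0}, {"dx": -0.0012, "dy": 0.0043, "dz": 0.0, "yaw": -0.06, "gripper": 0.0}, {"dx": -0.0012, "dy": 0.0043, "dz": 0.0, "yaw": -0.06, "gripper": 0.0}, {"dx": -0.0012, "dy": 0.0043, "dz": 0.0, "yaw": -0.06, "gripper": 0.0}, {"dx": -0.0012, "dy": 0.0043, "dz": 0.0, "yaw": -0.06, "gripper": 0.0}])

```text
time: 5.38
tool_pos: [0.5672, -0.2713, 0.0528]
eef_rot: [-0.002, 0.702, 0.712, -0.0]
ft_force: [-2.6, 1.2, 0.5]
gripper_width: -0.004
gripper_force: 1.2
```

```bash
cat >> h.py <<'E'
def pol(): # TCP about the pivot: radial/tangential in tool frame (d = distance behind lever line)
    p,phi=state(); v=rot(-phi)@(p[:2]-w([.025,-.104])); print("along lever %.4f  behind(+)/ahead(-) %.4f  tool lever angle(reader) %.3f"%(-v[0],v[1],phi-np.pi-YAW))
E
python3 -c "
from h import *
pol()"
```

```text
t 5.38 tcp [ 0.5672 -0.2713  0.0528] phi 1.584 tilt [ 0.0016 -0.0027 -1.    ] q [ 0.2446  0.6525  0.2163  1.7393 -0.1881  0.7732  0.5665] F [-2.6325  1.2183  0.4721]
along lever 0.0672  behind(+)/ahead(-) 0.0242  tool lever angle(reader) -1.602
```

Call:
jog_arm(deltas=[{"dx": -0.0012, "dy": 0.0043, "dz": -0.001, "yaw": -0.06, "gripper": 0.0}, {"dx": -0.0012, "dy": 0.0043, "dz": -0.001, "yaw": -0.06, "gripper": 0.0}, {"dx": -0.0012, "dy": 0.0043, "dz": 0.0, "yaw": -0.06, "gripper": 0.0}, {"dx": -0.0012, "dy": 0.0043, "dz": 0.0, "yaw": -0.06, "gripper": 0.0}, {"dx": -0.0012, "dy": 0.0043, "dz": 0.0, "yaw": -0.06, "gripper": 0.0}, {"dx": -0.0012, "dy": 0.0043, "dz": 0.0, "yaw": -0.06, "gripper": 0.0}, {"dx": -0.0012, "dy": 0.0043, "dz": 0.0, "yaw": -0.06, "gripper": 0.0}, {"dx": -0.0012, "dy": 0.0043, "dz": 0.0, "yaw": -0.06, "gripper": 0.0}, {"dx": -0.0012, "dy": 0.0043, "dz": 0.0, "yaw": -0.06, "gripper": 0.0}, {"dx": -0.0012, "dy": 0.0043, "dz": 0.0, "yaw": -0.06, "gripper": 0.0}, {"dx": -0.0012, "dy": 0.0043, "dz": 0.0, "yaw": -0.06, "gripper": 0.0}, {"dx": -0.0012, "dy": 0.0043, "dz": 0.0, "yaw": -0.06, "gripper": 0.0}])

```text
time: 6.38
tool_pos: [0.6189, -0.2688, 0.0545]
eef_rot: [-0.002, 0.407, 0.913, -0.001]
ft_force: [-2.8, -0.7, 0.0]
gripper_width: 0.002
gripper_force: 1.2
```

```bash
python3 -c "
from h import *
pol()"
```

```text
t 6.38 tcp [ 0.6189 -0.2688  0.0545] phi 2.303 tilt [ 0.0027 -0.0025 -1.    ] q [ 0.3415  0.7063  0.0399  1.6067 -0.0337  0.8328  1.1271] F [-2.8497 -0.7187  0.0304]
along lever 0.0673  behind(+)/ahead(-) 0.0223  tool lever angle(reader) -0.882
```

Call:
jog_arm(deltas=[{"dx": -0.0012, "dy": 0.0043, "dz": 0.0, "yaw": -0.06, "gripper": 0.0}, {"dx": -0.0012, "dy": 0.0043, "dz": 0.0, "yaw": -0.06, "gripper": 0.0}, {"dx": -0.0012, "dy": 0.0043, "dz": 0.0, "yaw": -0.06, "gripper": 0.0}, {"dx": -0.0012, "dy": 0.0043, "dz": 0.0, "yaw": -0.06, "gripper": 0.0}, {"dx": -0.0012, "dy": 0.0043, "dz": 0.0, "yaw": -0.06, "gripper": 0.0}, {"dx": -0.0012, "dy": 0.0043, "dz": 0.0, "yaw": -0.06, "gripper": 0.0}, {"dx": -0.0012, "dy": 0.0043, "dz": 0.0, "yaw": -0.06, "gripper": 0.0}, {"dx": -0.0012, "dy": 0.0043, "dz": 0.0, "yaw": -0.06, "gripper": 0.0}, {"dx": -0.0012, "dy": 0.0043, "dz": 0.0, "yaw": -0.06, "gripper": 0.0}])

```text
time: 7.13
tool_pos: [0.6496, -0.2442, 0.0546]
eef_rot: [-0.001, 0.149, 0.989, -0.001]
ft_force: [-1.9, -2.3, 0.1]
gripper_width: -0.001
gripper_force: 1.2
```

Call:
jog_arm(deltas=[{"dx": -0.0006, "dy": 0.002, "dz": 0.0, "yaw": -0.03, "gripper": 0.0}, {"dx": -0.0006, "dy": 0.002, "dz": 0.0, "yaw": -0.03, "gripper": 0.0}, {"dx": 0.0, "dy": 0.001, "dz": 0.0, "yaw": 0.0, "gripper": 0.0}])

```text
time: 7.38
tool_pos: [0.6529, -0.2393, 0.0549]
eef_rot: [-0.001, 0.12, 0.993, -0.0]
ft_force: [-1.8, -3.8, -1.6]
gripper_width: 0.001
gripper_force: 2.6
```

```bash
python3 -c "
from h import *
pol()"
```

```text
t 7.38 tcp [ 0.6529 -0.2393  0.0549] phi 2.901 tilt [ 0.0012 -0.001  -1.    ] q [ 0.3833  0.7376 -0.1053  1.5455  0.0945  0.8645  1.5743] F [-1.7797 -3.774  -1.6163]
along lever 0.0690  behind(+)/ahead(-) 0.0196  tool lever angle(reader) -0.284
```

Call:
jog_arm(deltas=[{"dx": 0.0, "dy": 0.001, "dz": 0.0, "yaw": 0.0, "gripper": 0.0}, {"dx": 0.0, "dy": 0.001, "dz": 0.0, "yaw": 0.0, "gripper": 0.0}, {"dx": 0.0, "dy": 0.0, "dz": 0.0, "yaw": 0.0, "gripper": 0.0}])

```text
time: 7.63
tool_pos: [0.6529, -0.2393, 0.0549]
eef_rot: [-0.001, 0.122, 0.993, -0.001]
ft_force: [-2.0, -6.0, -2.9]
gripper_width: -0.0
gripper_force: 3.0
```

```bash
python3 -c "
from h import *
pol()"
```

```text
t 7.63 tcp [ 0.6529 -0.2393  0.0549] phi 2.898 tilt [ 0.0009 -0.003  -1.    ] q [ 0.3808  0.7371 -0.1031  1.5462  0.0951  0.8639  1.5697] F [-2.0268 -6.0078 -2.9112]
along lever 0.0691  behind(+)/ahead(-) 0.0194  tool lever angle(reader) -0.288
```

Call:
jog_arm(deltas=[{"dx": 0.0, "dy": -0.01, "dz": 0.0, "yaw": 0.0, "gripper": 0.0}, {"dx": 0.0, "dy": -0.01, "dz": -0.01, "yaw": 0.0, "gripper": 0.0}, {"dx": 0.0, "dy": 0.0, "dz": -0.025, "yaw": -0.05, "gripper": 0.0}, {"dx": 0.0, "dy": 0.0, "dz": -0.025, "yaw": -0.08, "gripper": 0.0}, {"dx": 0.0, "dy": 0.0, "dz": -0.025, "yaw": -0.08, "gripper": 0.0}, {"dx": 0.0, "dy": 0.0, "dz": 0.0, "yaw": -0.078, "gripper": 0.0}, {"dx": 0.0, "dy": 0.0, "dz": 0.0, "yaw": 0.0, "gripper": 0.0}])

```text
time: 8.22
tool_pos: [0.6517, -0.257, 0.1443]
eef_rot: [0.003, -0.025, 1.0, -0.001]
ft_force: [-0.2, 0.3, -0.9]
gripper_width: 0.002
gripper_force: 0.0
```

```bash
python3 -c "
from h import *
go([[*w([-.083,0]),.14],[*w([-.083,0]),.05]])
t=cap('top','pics/top2.png')
a=cv2.imread('pics/top2.png')[170:345,215:435]; cv2.imwrite('pics/top2c.png',cv2.resize(a,None,fx=3.4,fy=3.4,interpolation=cv2.INTER_CUBIC))
"
```

```text
t 8.22 tcp [ 0.6517 -0.257   0.1443] phi -3.093 tilt [-0.0063 -0.0017 -1.    ] q [ 0.4614  0.6413 -0.1844  1.4939  0.129   1.0117  1.8648] F [-0.1966  0.2706 -0.9173]
to [ 0.4781 -0.1047  0.14  ] dx 0.1659 dy 0.1607 dz 0.0043 len 0.231
to [ 0.4781 -0.1047  0.05  ] dx 0.0000 dy -0.0000 dz 0.0900 len 0.090
```

View pics/top2c.png

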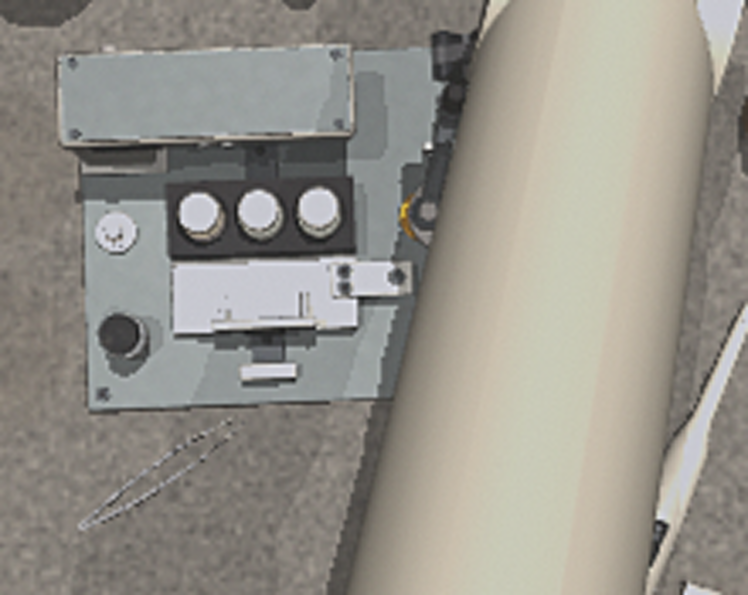

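Call:
jog_arm(deltas=[{"dx": 0.0207, "dy": 0.0201, "dz": 0.0, "yaw": 0.0, "gripper": 0.0}, {"dx": 0.0207, "dy": 0.0201, "dz": 0.0, "yaw": 0.0, "gripper": 0.0}, {"dx": 0.0207, "dy": 0.0201, "dz": 0.0, "yaw": 0.0, "gripper": 0.0}, {"dx": 0.0207, "dy": 0.0201, "dz": 0.0, "yaw": 0.0, "gripper": 0.0}, {"dx": 0.0207, "dy": 0.0201, "dz": 0.0, "yaw": 0.0, "gripper": 0.0}, {"dx": 0.0207, "dy": 0.0201, "dz": 0.0, "yaw": 0.0, "gripper": 0.0}, {"dx": 0.0207, "dy": 0.0201, "dz": 0.0, "yaw": 0.0, "gripper": 0.0}, {"dx": 0.0207, "dy": 0.0201, "dz": 0.0, "yaw": 0.0, "gripper": 0.0}, {"dx": 0.0, "dy": 0.0, "dz": 0.0, "yaw": 0.0, "gripper": 0.0}])

```text
time: 9.02
tool_pos: [0.4708, -0.0989, 0.139]
eef_rot: [-0.003, -0.024, 1.0, 0.001]
ft_force: [-0.0, 0.1, 0.0]
gripper_width: 0.0
gripper_force: 0.0
```

```bash
python3 -c "
from h import *
go([[*w([-.083,0]),.05],[*w([-.062,0]),.05]])
"
```

```text
t 9.02 tcp [ 0.4708 -0.0989  0.139 ] phi -3.093 tilt [ 0.0065  0.0028 -1.    ] q [ 0.3629  0.3097 -0.2441  2.0469  0.1003  0.8031  1.6787] F [-0.0151  0.1189  0.0452]
to [ 0.4781 -0.1047  0.05  ] dx -0.0070 dy -0.0061 dz 0.0890 len 0.089
to [ 0.4991 -0.1037  0.05  ] dx -0.0210 dy -0.0001 dz -0.0000 len 0.021
```

Call:
jog_arm(deltas=[{"dx": 0.0, "dy": 0.0, "dz": 0.0225, "yaw": 0.0, "gripper": 0.0}, {"dx": 0.0, "dy": 0.0, "dz": 0.0225, "yaw": 0.0, "gripper": 0.0}, {"dx": 0.0, "dy": 0.0, "dz": 0.0225, "yaw": 0.0, "gripper": 0.0}, {"dx": 0.0, "dy": 0.0, "dz": 0.0205, "yaw": 0.0, "gripper": 0.0}, {"dx": 0.0, "dy": 0.0, "dz": 0.0, "yaw": 0.0, "gripper": 0.0}])

```text
time: 9.43
tool_pos: [0.473, -0.1028, 0.0486]
eef_rot: [-0.004, -0.022, 1.0, 0.001]
ft_force: [-0.8, -0.6, -0.8]
gripper_width: -0.0
gripper_force: 0.0
```

```bash
python3 -c "
from h import *
go([[*w([-.062,0]),.05]])
"
```

```text
t 9.43 tcp [ 0.473  -0.1028  0.0486] phi -3.097 tilt [ 0.0073  0.0021 -1.    ] q [ 0.3329  0.4702 -0.2074  2.0867  0.1631  0.6072  1.6278] F [-0.7762 -0.6151 -0.8063]
to [ 0.4991 -0.1037  0.05  ] dx -0.0259 dy -0.0021 dz -0.0014 len 0.026
```

Call:
jog_arm(deltas=[{"dx": -0.004, "dy": -0.0005, "dz": -0.001, "yaw": 0.0, "gripper": 0.0}, {"dx": -0.004, "dy": -0.0005, "dz": -0.001, "yaw": 0.0, "gripper": 0.0}, {"dx": -0.004, "dy": 0.0, "dz": 0.0, "yaw": 0.0, "gripper": 0.0}, {"dx": -0.004, "dy": 0.0, "dz": 0.0, "yaw": 0.0, "gripper": 0.0}, {"dx": -0.003, "dy": 0.0, "dz": 0.0, "yaw": 0.0, "gripper": 0.0}, {"dx": -0.003, "dy": 0.0, "dz": 0.0, "yaw": 0.0, "gripper": 0.0}, {"dx": -0.003, "dy": 0.0, "dz": 0.0, "yaw": 0.0, "gripper": 0.0}, {"dx": -0.003, "dy": 0.0, "dz": 0.0, "yaw": 0.0, "gripper": 0.0}])

```text
time: 10.1
tool_pos: [0.5038, -0.1029, 0.0543]
eef_rot: [-0.001, -0.023, 1.0, -0.0]
ft_force: [-3.7, -0.8, 2.4]
gripper_width: 0.003
gripper_force: 1.4
```

```bash
cat >> h.py <<'E'
def rd():
    p,phi=state(); print("TCP in reader",rot(-YAW)@(p[:2]-O))
E
python3 -c "
from h import *
rd()
"
```

```text
t 10.1 tcp [ 0.5038 -0.1029  0.0543] phi -3.095 tilt [ 0.0016  0.     -1.    ] q [ 0.3195  0.4957 -0.2072  2.0185  0.1641  0.6444  1.6226] F [-3.7198 -0.8374  2.3764]
TCP in reader [-0.0573  0.0006]
```

Call:
jog_arm(deltas=[{"dx": -0.0035, "dy": 0.0, "dz": 0.001, "yaw": 0.0, "gripper": 0.0}, {"dx": -0.0035, "dy": 0.0, "dz": 0.001, "yaw": 0.0, "gripper": 0.0}, {"dx": -0.0035, "dy": 0.0, "dz": 0.001, "yaw": 0.0, "gripper": 0.0}, {"dx": -0.0035, "dy": 0.0, "dz": 0.0, "yaw": 0.0, "gripper": 0.0}, {"dx": -0.0035, "dy": 0.0, "dz": 0.0, "yaw": 0.0, "gripper": 0.0}, {"dx": -0.0035, "dy": 0.0, "dz": 0.0, "yaw": 0.0, "gripper": 0.0}, {"dx": -0.0035, "dy": 0.0, "dz": 0.0, "yaw": 0.0, "gripper": 0.0}, {"dx": -0.0035, "dy": 0.0, "dz": 0.0, "yaw": 0.0, "gripper": 0.0}, {"dx": -0.0035, "dy": 0.0, "dz": 0.0, "yaw": 0.0, "gripper": 0.0}, {"dx": -0.0035, "dy": 0.0, "dz": 0.0, "yaw": 0.0, "gripper": 0.0}, {"dx": -0.0035, "dy": 0.0, "dz": 0.0, "yaw": 0.0, "gripper": 0.0}, {"dx": -0.0035, "dy": 0.0, "dz": 0.0, "yaw": 0.0, "gripper": 0.0}])

```text
time: 11.1
tool_pos: [0.5465, -0.1007, 0.0511]
eef_rot: [-0.0, -0.024, 1.0, 0.0]
ft_force: [-2.2, 0.4, -2.8]
gripper_width: -0.001
gripper_force: 1.4
```

```bash
python3 -c "
from h import *
rd()
"
```

```text
t 11.1 tcp [ 0.5465 -0.1007  0.0511] phi -3.094 tilt [ 0.0004  0.0002 -1.    ] q [ 0.2948  0.5549 -0.2025  1.9189  0.1682  0.6844  1.6093] F [-2.2038  0.449  -2.7725]
TCP in reader [-0.0145  0.001 ]
```

Call:
jog_arm(deltas=[{"dx": -0.003, "dy": 0.0, "dz": 0.0, "yaw": 0.0, "gripper": 0.0}, {"dx": -0.003, "dy": 0.0, "dz": 0.0, "yaw": 0.0, "gripper": 0.0}, {"dx": -0.003, "dy": 0.0, "dz": 0.0, "yaw": 0.0, "gripper": 0.0}, {"dx": -0.003, "dy": 0.0, "dz": 0.0, "yaw": 0.0, "gripper": 0.0}, {"dx": -0.0015, "dy": 0.0, "dz": 0.0, "yaw": 0.0, "gripper": 0.0}, {"dx": -0.0015, "dy": 0.0, "dz": 0.0, "yaw": 0.0, "gripper": 0.0}, {"dx": -0.001, "dy": 0.0, "dz": 0.0, "yaw": 0.0, "gripper": 0.0}, {"dx": -0.001, "dy": 0.0, "dz": 0.0, "yaw": 0.0, "gripper": 0.0}])

```text
time: 11.77
tool_pos: [0.5613, -0.1001, 0.0513]
eef_rot: [-0.002, -0.024, 1.0, 0.0]
ft_force: [-9.8, 0.7, 6.9]
gripper_width: -0.003
gripper_force: 5.2
```

```bash
python3 -c "
from h import *
rd()
"
```

```text
t 11.77 tcp [ 0.5613 -0.1001  0.0513] phi -3.095 tilt [ 0.0042  0.0001 -1.    ] q [ 0.2862  0.5755 -0.2009  1.8793  0.1688  0.7074  1.6055] F [-9.7842  0.7199  6.9442]
TCP in reader [0.0004 0.0009]
```

Force is rising. I'll press a little more to tell whether this is the stop.

Call:
jog_arm(deltas=[{"dx": -0.001, "dy": 0.0, "dz": 0.0, "yaw": 0.0, "gripper": 0.0}, {"dx": -0.001, "dy": 0.0, "dz": 0.0, "yaw": 0.0, "gripper": 0.0}, {"dx": 0.0, "dy": 0.0, "dz": 0.0, "yaw": 0.0, "gripper": 0.0}])

```text
time: 12.02
tool_pos: [0.5614, -0.1001, 0.0511]
eef_rot: [-0.004, -0.023, 1.0, 0.0]
ft_force: [-12.8, 0.6, 10.1]
gripper_width: -0.002
gripper_force: 6.4
```

```bash
python3 -c "
from h import *
rd()
"
```

```text
t 12.02 tcp [ 0.5614 -0.1001  0.0511] phi -3.095 tilt [ 0.0079  0.0002 -1.    ] q [ 0.2854  0.5775 -0.2006  1.876   0.1688  0.7122  1.6051] F [-12.8149   0.6162  10.0848]
TCP in reader [0.0004 0.0009]
```

Call:
jog_arm(deltas=[{"dx": 0.01, "dy": 0.0, "dz": 0.0, "yaw": 0.0, "gripper": 0.0}, {"dx": 0.015, "dy": 0.0, "dz": -0.005, "yaw": 0.0, "gripper": 0.0}, {"dx": 0.005, "dy": 0.0, "dz": -0.03, "yaw": 0.0, "gripper": 0.0}, {"dx": 0.0, "dy": 0.0, "dz": -0.03, "yaw": 0.09, "gripper": 0.0}, {"dx": 0.0, "dy": 0.0, "dz": -0.03, "yaw": 0.09, "gripper": 0.0}, {"dx": 0.0, "dy": 0.0, "dz": -0.005, "yaw": 0.082, "gripper": 0.0}, {"dx": 0.0, "dy": 0.0, "dz": 0.0, "yaw": 0.0, "gripper": 0.0}, {"dx": 0.0, "dy": 0.0, "dz": 0.0, "yaw": 0.0, "gripper": 0.0}])

```text
time: 12.68
tool_pos: [0.5366, -0.1016, 0.1522]
eef_rot: [0.002, 0.106, 0.994, -0.0]
ft_force: [-0.7, -0.2, 1.2]
gripper_width: 0.002
gripper_force: 0.0
```

```bash
python3 -c "
from h import *
rd()
go([[*w([.03,-.12]),.15],[*w([.101,-.091]),.15],[*w([.101,-.091]),.062]])
t=cap('side','pics/side2.png')
a=cv2.imread('pics/side2.png')[150:340,215:465]; cv2.imwrite('pics/side2c.png',cv2.resize(a,None,fx=3.1,fy=3.1,interpolation=cv2.INTER_CUBIC))
"
```

```text
t 12.68 tcp [ 0.5366 -0.1016  0.1522] phi 2.929 tilt [-0.0036 -0.0001 -1.    ] q [ 0.2808  0.3831 -0.175   1.8952  0.086   0.8668  1.4212] F [-0.7345 -0.1859  1.2181]
TCP in reader [-0.0244  0.0005]
t 12.68 tcp [ 0.5366 -0.1016  0.1522] phi 2.929 tilt [-0.0036 -0.0001 -1.    ] q [ 0.2808  0.3831 -0.175   1.8952  0.086   0.8668  1.4212] F [-0.7345 -0.1859  1.2181]
to [ 0.5962 -0.2196  0.15  ] dx -0.0832 dy -0.1027 dz 0.0022 len 0.132
to [ 0.6659 -0.1875  0.15  ] dx -0.0613 dy 0.0461 dz -0.0000 len 0.077
to [ 0.6659 -0.1875  0.062 ] dx 0.0000 dy -0.0000 dz 0.0880 len 0.088
```

View pics/side2c.png

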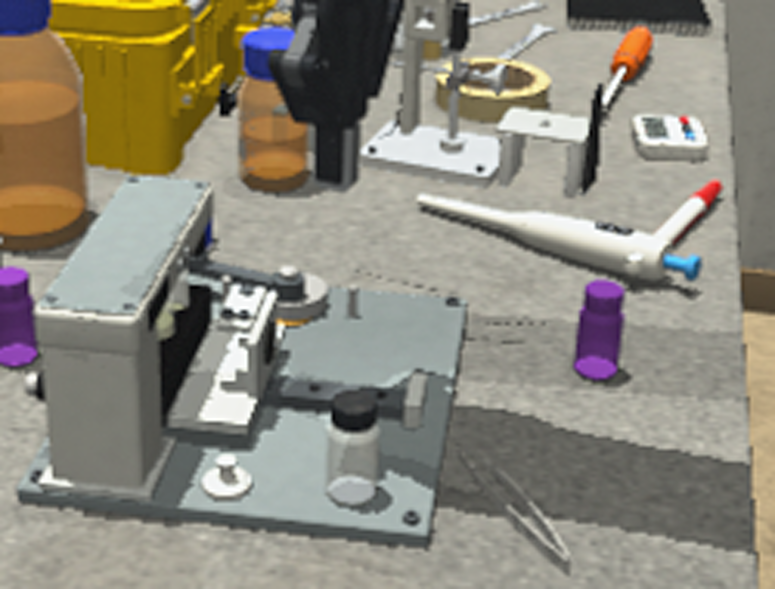

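Call:
jog_arm(deltas=[{"dx": -0.0208, "dy": -0.0257, "dz": 0.0, "yaw": 0.0, "gripper": 0.0}, {"dx": -0.0208, "dy": -0.0257, "dz": 0.0, "yaw": 0.0, "gripper": 0.0}, {"dx": -0.0208, "dy": -0.0257, "dz": 0.0, "yaw": 0.0, "gripper": 0.0}, {"dx": -0.0208, "dy": -0.0257, "dz": 0.0, "yaw": 0.0, "gripper": 0.0}, {"dx": -0.0204, "dy": 0.0154, "dz": 0.0, "yaw": 0.0, "gripper": 0.0}, {"dx": -0.0204, "dy": 0.0154, "dz": 0.0, "yaw": 0.0, "gripper": 0.0}, {"dx": -0.0204, "dy": 0.0154, "dz": 0.0, "yaw": 0.0, "gripper": 0.0}, {"dx": 0.0, "dy": 0.0, "dz": 0.0, "yaw": 0.0, "gripper": 0.0}, {"dx": 0.0, "dy": 0.0, "dz": 0.0, "yaw": 0.0, "gripper": 0.0}, {"dx": 0.0, "dy": 0.0, "dz": 0.0, "yaw": 0.0, "gripper": 0.0}])

```text
time: 13.57
tool_pos: [0.6631, -0.1876, 0.1493]
eef_rot: [-0.002, 0.107, 0.994, -0.0]
ft_force: [-0.1, 0.8, 0.1]
gripper_width: -0.002
gripper_force: 0.0
```

```bash
python3 -c "
from h import *
pol()
go([[*w([.101,-.091]),.062]])
"
```

```text
t 13.57 tcp [ 0.6631 -0.1876  0.1493] phi 2.928 tilt [ 0.0032 -0.0004 -1.    ] q [ 0.3297  0.6193 -0.137   1.5152  0.0938  1.0167  1.5254] F [-0.0655  0.7923  0.0634]
along lever 0.0674  behind(+)/ahead(-) -0.0312  tool lever angle(reader) -0.257
t 13.57 tcp [ 0.6631 -0.1876  0.1493] phi 2.928 tilt [ 0.0032 -0.0004 -1.    ] q [ 0.3297  0.6193 -0.137   1.5152  0.0938  1.0167  1.5254] F [-0.0655  0.7923  0.0634]
to [ 0.6659 -0.1875  0.062 ] dx -0.0027 dy 0.0007 dz 0.0873 len 0.087
```

Call:
jog_arm(deltas=[{"dx": -0.002, "dy": 0.001, "dz": 0.022, "yaw": 0.0, "gripper": 0.0}, {"dx": 0.0, "dy": 0.0, "dz": 0.022, "yaw": 0.0, "gripper": 0.0}, {"dx": 0.0, "dy": 0.0, "dz": 0.022, "yaw": 0.0, "gripper": 0.0}, {"dx": 0.0, "dy": 0.0, "dz": 0.02, "yaw": 0.0, "gripper": 0.0}, {"dx": 0.0, "dy": -0.0035, "dz": 0.0, "yaw": 0.0, "gripper": 0.0}, {"dx": 0.0, "dy": -0.0035, "dz": 0.0, "yaw": 0.0, "gripper": 0.0}, {"dx": 0.0, "dy": -0.002, "dz": 0.0, "yaw": 0.0, "gripper": 0.0}])

```text
time: 14.15
tool_pos: [0.6632, -0.197, 0.0648]
eef_rot: [-0.001, 0.108, 0.994, -0.0]
ft_force: [0.6, -0.3, 0.1]
gripper_width: -0.001
gripper_force: 0.0
```

```bash
python3 -c "
from h import *
pol()
"
```

```text
t 14.15 tcp [ 0.6632 -0.197   0.0648] phi 2.926 tilt [ 0.0016 -0.0004 -1.    ] q [ 0.3358  0.7209 -0.1268  1.5517  0.1092  0.8774  1.5251] F [ 0.5617 -0.335   0.0699]
along lever 0.0695  behind(+)/ahead(-) -0.0222  tool lever angle(reader) -0.260
```

Call:
jog_arm(deltas=[{"dx": -0.0012, "dy": -0.0043, "dz": 0.0, "yaw": 0.06, "gripper": 0.0}, {"dx": -0.0012, "dy": -0.0043, "dz": 0.0, "yaw": 0.06, "gripper": 0.0}, {"dx": -0.0012, "dy": -0.0043, "dz": 0.0, "yaw": 0.06, "gripper": 0.0}, {"dx": -0.0012, "dy": -0.0043, "dz": 0.0, "yaw": 0.06, "gripper": 0.0}, {"dx": -0.0012, "dy": -0.0043, "dz": 0.0, "yaw": 0.06, "gripper": 0.0}, {"dx": -0.0012, "dy": -0.0043, "dz": 0.0, "yaw": 0.06, "gripper": 0.0}, {"dx": -0.0012, "dy": -0.0043, "dz": 0.0, "yaw": 0.06, "gripper": 0.0}, {"dx": -0.0012, "dy": -0.0043, "dz": 0.0, "yaw": 0.06, "gripper": 0.0}, {"dx": -0.0012, "dy": -0.0043, "dz": 0.001, "yaw": 0.06, "gripper": 0.0}, {"dx": -0.0012, "dy": -0.0043, "dz": 0.002, "yaw": 0.06, "gripper": 0.0}, {"dx": -0.0012, "dy": -0.0043, "dz": 0.002, "yaw": 0.06, "gripper": 0.0}, {"dx": -0.0012, "dy": -0.0043, "dz": 0.002, "yaw": 0.06, "gripper": 0.0}])

```text
time: 15.15
tool_pos: [0.6521, -0.2448, 0.0595]
eef_rot: [0.001, 0.451, 0.892, 0.001]
ft_force: [2.5, 1.2, 2.1]
gripper_width: 0.0
gripper_force: 1.3
```

```bash
python3 -c "
from h import *
pol()
"
```

```text
t 15.15 tcp [ 0.6521 -0.2448  0.0595] phi 2.206 tilt [-0.0011  0.0035 -1.    ] q [ 0.2906  0.7287  0.0459  1.5492 -0.0432  0.8617  0.9877] F [2.5445 1.2321 2.1123]
along lever 0.0695  behind(+)/ahead(-) -0.0252  tool lever angle(reader) -0.980
```

Call:
jog_arm(deltas=[{"dx": -0.0012, "dy": -0.0043, "dz": 0.001, "yaw": 0.06, "gripper": 0.0}, {"dx": -0.0012, "dy": -0.0043, "dz": 0.001, "yaw": 0.06, "gripper": 0.0}, {"dx": -0.0012, "dy": -0.0043, "dz": 0.001, "yaw": 0.06, "gripper": 0.0}, {"dx": -0.0012, "dy": -0.0043, "dz": 0.0, "yaw": 0.06, "gripper": 0.0}, {"dx": -0.0012, "dy": -0.0043, "dz": 0.0, "yaw": 0.06, "gripper": 0.0}, {"dx": -0.0012, "dy": -0.0043, "dz": 0.0, "yaw": 0.06, "gripper": 0.0}, {"dx": -0.0012, "dy": -0.0043, "dz": 0.0, "yaw": 0.06, "gripper": 0.0}, {"dx": -0.0012, "dy": -0.0043, "dz": 0.0, "yaw": 0.06, "gripper": 0.0}, {"dx": -0.0012, "dy": -0.0043, "dz": 0.0, "yaw": 0.06, "gripper": 0.0}, {"dx": -0.0012, "dy": -0.0043, "dz": 0.0, "yaw": 0.06, "gripper": 0.0}, {"dx": -0.0012, "dy": -0.0043, "dz": 0.0, "yaw": 0.06, "gripper": 0.0}, {"dx": -0.0012, "dy": -0.0043, "dz": 0.0, "yaw": 0.06, "gripper": 0.0}])

```text
time: 16.15
tool_pos: [0.608, -0.2755, 0.0565]
eef_rot: [0.002, 0.737, 0.676, 0.001]
ft_force: [3.2, -2.6, -0.2]
gripper_width: -0.001
gripper_force: 1.5
```

```bash
python3 -c "
from h import *
pol()
"
```

```text
t 16.15 tcp [ 0.608  -0.2755  0.0565] phi 1.484 tilt [-0.001  0.004 -1.   ] q [ 0.2287  0.6993  0.223   1.6394 -0.1962  0.8207  0.4482] F [ 3.1849 -2.5753 -0.1984]
along lever 0.0700  behind(+)/ahead(-) -0.0236  tool lever angle(reader) -1.701
```

Call:
jog_arm(deltas=[{"dx": -0.0012, "dy": -0.0043, "dz": 0.001, "yaw": 0.06, "gripper": 0.0}, {"dx": -0.0012, "dy": -0.0043, "dz": 0.0, "yaw": 0.06, "gripper": 0.0}, {"dx": -0.0012, "dy": -0.0043, "dz": 0.0, "yaw": 0.06, "gripper": 0.0}, {"dx": -0.0012, "dy": -0.0043, "dz": 0.0, "yaw": 0.06, "gripper": 0.0}, {"dx": -0.0012, "dy": -0.0043, "dz": 0.0, "yaw": 0.06, "gripper": 0.0}, {"dx": -0.0012, "dy": -0.0043, "dz": 0.0, "yaw": 0.06, "gripper": 0.0}, {"dx": -0.0012, "dy": -0.0043, "dz": 0.0, "yaw": 0.06, "gripper": 0.0}, {"dx": -0.0012, "dy": -0.0043, "dz": 0.0, "yaw": 0.06, "gripper": 0.0}, {"dx": -0.0012, "dy": -0.0043, "dz": 0.0, "yaw": 0.06, "gripper": 0.0}, {"dx": -0.0012, "dy": -0.0043, "dz": 0.0, "yaw": 0.06, "gripper": 0.0}, {"dx": -0.0012, "dy": -0.0043, "dz": 0.0, "yaw": 0.06, "gripper": 0.0}, {"dx": -0.0012, "dy": -0.0043, "dz": 0.0, "yaw": 0.06, "gripper": 0.0}])

```text
time: 17.15
tool_pos: [0.555, -0.2687, 0.0553]
eef_rot: [0.001, 0.928, 0.373, 0.001]
ft_force: [1.4, -2.8, 0.2]
gripper_width: 0.0
gripper_force: 1.5
```

```bash
python3 -c "
from h import *
pol()
"
```

```text
t 17.15 tcp [ 0.555  -0.2687  0.0553] phi 0.764 tilt [ 0.0005  0.003  -1.    ] q [ 0.1087  0.6547  0.4031  1.7817 -0.3483  0.7729 -0.1188] F [ 1.4124 -2.8042  0.1905]
along lever 0.0706  behind(+)/ahead(-) -0.0223  tool lever angle(reader) -2.422
```

Call:
jog_arm(deltas=[{"dx": -0.0012, "dy": -0.0043, "dz": 0.0, "yaw": 0.06, "gripper": 0.0}, {"dx": -0.0012, "dy": -0.0043, "dz": 0.0, "yaw": 0.06, "gripper": 0.0}, {"dx": -0.0012, "dy": -0.0043, "dz": 0.0, "yaw": 0.06, "gripper": 0.0}, {"dx": -0.0012, "dy": -0.0043, "dz": 0.0, "yaw": 0.06, "gripper": 0.0}, {"dx": -0.0012, "dy": -0.0043, "dz": 0.0, "yaw": 0.06, "gripper": 0.0}, {"dx": -0.0006, "dy": -0.002, "dz": 0.0, "yaw": 0.03, "gripper": 0.0}, {"dx": -0.0006, "dy": -0.002, "dz": 0.0, "yaw": 0.03, "gripper": 0.0}, {"dx": 0.0, "dy": -0.001, "dz": 0.0, "yaw": 0.0, "gripper": 0.0}])

```text
time: 17.82
tool_pos: [0.5335, -0.2505, 0.0548]
eef_rot: [0.0, 0.979, 0.201, 0.0]
ft_force: [-0.1, -2.7, -0.7]
gripper_width: 0.003
gripper_force: 1.2
```

```bash
python3 -c "
from h import *
pol()
"
```

```text
t 17.82 tcp [ 0.5335 -0.2505  0.0548] phi 0.406 tilt [ 0.0004  0.0009 -1.    ] q [ 0.0195  0.6373  0.4942  1.8533 -0.4236  0.7557 -0.4201] F [-0.054  -2.6694 -0.6753]
along lever 0.0709  behind(+)/ahead(-) -0.0204  tool lever angle(reader) -2.780
```

Call:
jog_arm(deltas=[{"dx": 0.0, "dy": -0.001, "dz": 0.0, "yaw": 0.0, "gripper": 0.0}, {"dx": 0.0, "dy": -0.001, "dz": 0.0, "yaw": 0.0, "gripper": 0.0}, {"dx": 0.0, "dy": -0.001, "dz": 0.0, "yaw": 0.0, "gripper": 0.0}, {"dx": 0.0, "dy": 0.0, "dz": 0.0, "yaw": 0.0, "gripper": 0.0}])

```text
time: 18.15
tool_pos: [0.5333, -0.2494, 0.0549]
eef_rot: [0.002, 0.979, 0.202, 0.001]
ft_force: [1.6, -7.5, -0.9]
gripper_width: 0.001
gripper_force: 3.2
```

```bash
python3 -c "
from h import *
pol()
"
```

```text
t 18.15 tcp [ 0.5333 -0.2494  0.0549] phi 0.407 tilt [ 0.0009  0.0039 -1.    ] q [ 0.0159  0.6352  0.4947  1.8573 -0.4225  0.751  -0.4219] F [ 1.5639 -7.5024 -0.8974]
along lever 0.0706  behind(+)/ahead(-) -0.0192  tool lever angle(reader) -2.779
```

Call:
jog_arm(deltas=[{"dx": 0.0, "dy": -0.0015, "dz": 0.0, "yaw": 0.0, "gripper": 0.0}, {"dx": 0.0, "dy": -0.0015, "dz": 0.0, "yaw": 0.0, "gripper": 0.0}, {"dx": 0.0, "dy": 0.0, "dz": 0.0, "yaw": 0.0, "gripper": 0.0}])

```text
time: 18.4
tool_pos: [0.5332, -0.2492, 0.0551]
eef_rot: [0.004, 0.979, 0.201, 0.002]
ft_force: [3.3, -12.0, -5.7]
gripper_width: 0.002
gripper_force: 6.3
```

```bash
python3 -c "
from h import *
pol()
"
```

```text
t 18.4 tcp [ 0.5332 -0.2492  0.0551] phi 0.406 tilt [ 0.0018  0.0088 -1.    ] q [ 0.012   0.6328  0.4965  1.8616 -0.4216  0.7447 -0.425 ] F [  3.2934 -12.0262  -5.726 ]
along lever 0.0706  behind(+)/ahead(-) -0.0191  tool lever angle(reader) -2.780
```

Call:
jog_arm(deltas=[{"dx": 0.0, "dy": 0.01, "dz": 0.0, "yaw": 0.0, "gripper": 0.0}, {"dx": 0.0, "dy": 0.012, "dz": -0.005, "yaw": 0.0, "gripper": 0.0}, {"dx": 0.0, "dy": 0.0, "dz": -0.035, "yaw": 0.0, "gripper": 0.0}, {"dx": 0.0, "dy": 0.0, "dz": -0.035, "yaw": 0.0, "gripper": 0.0}, {"dx": 0.0, "dy": 0.0, "dz": -0.035, "yaw": 0.0, "gripper": 0.0}, {"dx": -0.02, "dy": 0.027, "dz": -0.005, "yaw": 0.0, "gripper": 0.0}, {"dx": -0.02, "dy": 0.027, "dz": -0.005, "yaw": 0.0, "gripper": 0.0}, {"dx": -0.02, "dy": 0.027, "dz": -0.005, "yaw": 0.0, "gripper": 0.0}, {"dx": -0.02, "dy": 0.027, "dz": -0.005, "yaw": 0.0, "gripper": 0.0}, {"dx": -0.02, "dy": 0.027, "dz": -0.005, "yaw": 0.0, "gripper": 0.0}, {"dx": -0.02, "dy": 0.027, "dz": -0.005, "yaw": 0.0, "gripper": 0.0}, {"dx": 0.0, "dy": 0.0, "dz": 0.0, "yaw": 0.0, "gripper": 0.0}])

```text
time: 19.4
tool_pos: [0.4894, -0.4697, 0.1964]
eef_rot: [0.003, 0.98, 0.198, -0.001]
ft_force: [-1.9, -0.6, 0.7]
gripper_width: 0.002
gripper_force: 0.0
```

Call:
jog_arm(deltas=[{"dx": 0.0, "dy": 0.0, "dz": 0.0, "yaw": 0.0, "gripper": 0.0}, {"dx": 0.0, "dy": 0.0, "dz": 0.0, "yaw": 0.0, "gripper": 0.0}, {"dx": 0.0, "dy": 0.0, "dz": 0.0, "yaw": 0.0, "gripper": 0.0}])

```text
time: 19.65
tool_pos: [0.4952, -0.4589, 0.1938]
eef_rot: [-0.001, 0.979, 0.203, 0.0]
ft_force: [1.1, 0.6, -1.3]
gripper_width: 0.003
gripper_force: 0.0
```

```bash
python3 -c "
from h import *
state()
t=cap('top','pics/top3.png');s=cap('side','pics/side3.png')
a=cv2.imread('pics/top3.png')[170:345,215:395];b=cv2.imread('pics/side3.png')[190:340,215:395]
cv2.imwrite('pics/fin.png',np.hstack([cv2.resize(x,(400,400*x.shape[0]//x.shape[1]),interpolation=cv2.INTER_CUBIC)[:333] for x in (a,b)]))
"
```

```text
t 19.65 tcp [ 0.4952 -0.4589  0.1938] phi 0.409 tilt [ 0.001 -0.002 -1.   ] q [ 0.3124  0.6072  0.5867  1.5423 -0.3634  1.1041 -0.1795] F [ 1.0875  0.5532 -1.2832]
```

View pics/fin.png

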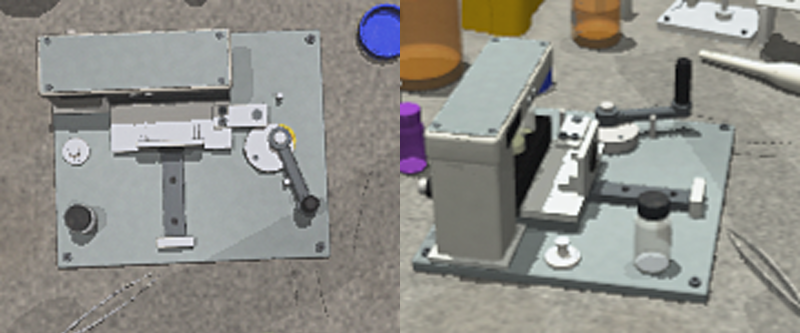

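```bash
python3 -c "
from h import *
t=cap('top');k=400/180
inv=lambda p:rot(-YAW)@(p[:2]-O)
T=lambda u,v:(215+(u+.5)/k-.5,170+(v+.5)/k-.5)
pv=inv(onz(t,*T(280,137),.037));po=inv(onz(t,*T(310,203),.083))
print(pv,po,'lever',np.arctan2(*(po-[.025,-.104])[::-1]),'want -2.79')
print('roller bolt',inv(onz(t,*T(257.5,114.5),.03)),'want x .0485')
"
```

```text
[ 0.0253 -0.1038] [-0.0412 -0.1267] lever -2.811178034094625 want -2.79
roller bolt [ 0.0485 -0.0832] want x .0485
```

The final pictures measure out well. The roller is at x = 48.5 mm, which means fully home. The lever is at -2.81 rad, on its near stop. The vials are in place and the bystanders haven't moved.

```bash
python3 -c "
from h import *
print(order.sign_off())"
```

```text
the job is handed in; nothing more can be done
None
```

The vial reader is loaded and handed in: carriage fully home under the reading head, cam lever back on its near stop, vials in their pockets, nothing else moved; it took about 20 s and about 17 N at most.

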